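# Load the laser marking chamber, clamp the housing and shut the guard

## Task

Get the laser marker ready to fire: slide the amber guard fully open, lay the black housing flat, silver plate up, in the nest between the blue locators and let go of it, swing the red-tipped clamp fully down onto it, and only then slide the guard fully shut. Leave the bottle, the blue bin and the screwdriver where they are.

Things in the scene. Friction and masses are not known exactly. Their poses are not given: they have to be found in the camera images.
- chamber: White low laser-marking chamber fixed to the table. Origin on the table under its well's centre; x from front to back wall, y left, z up. Outside x -85 to 85, y -105 to 305 mm, 80 mm high. Well inside x +-75, y +-95 mm, floor 6 mm up, open top; left of it a closed deck where the open guard parks. Blue and black blocks behind the back wall: x 86 to 186, y -60 to 290, up to 78 mm high.
- nest (a point): Centre of the top of the aluminium nest plate in the well, 14 mm above the table; chamber's axes. The housing belongs here, centred, long side along y, either way round. Blue locators 10 mm high at the corners leave 4 mm play on each side (inner faces x +-34 at |y| 38 to 58 mm; y +-59 at |x| 8 to 28 mm); the middles of the long sides are free for fingers.
- guard (a joint): Sliding guard window over the well: amber pane in a dark frame, 176 x 210 mm, 8 mm thick, top 88 mm above the table. 0 = shut, 0.19 m = fully open, moved along the chamber's +y over the deck. Starts part open, stays where left, takes about 3 N to slide.
- guard_handle (a point): Centre of the guard's yellow grip bar: 90 mm long (chamber x), 12 mm wide (y), 14 mm high, centre 118 mm above the table, 23 mm free under it. Moves with the guard: at chamber x 0, y -50 mm + guard value.
- clamp (a joint): Steel hold-down clamp at the well's right-hand end, hinged about the chamber's x. 0 = fully down: level, pointing to chamber +y, its rubber pad on the housing's top (gap 1 mm); 1.57 = upright; 2.1 = stop, leaning back over the right-hand wall. Starts near upright. Stiff hinge: stays where left, 2 to 3 N at the tip moves it.
- clamp_hinge (a point): Centre of the clamp's hinge axis, at chamber (0, -82, 56) mm.
- clamp_grip (a point): Centre of the clamp's red tip, 89 mm along the arm from the hinge and 3 mm to its upper side: 44 mm wide (chamber x), 22 mm along the arm, 18 mm thick. Steel arm 24 mm wide, 10 mm thick, 100 mm long. Own y runs from hinge to tip, z out of the arm's upper side (up when down), x along the hinge.
- housing: The black housing to be loaded: a block 110 (x) by 60 (y) by 30 mm high, a silver plate on its top, about 0.3 kg. Origin at the centre of its underside. Lies flat on the table at any yaw. Grip it across its 60 mm width.
- bottle: Bystander: upright white bottle with a red cap, 58 mm in diameter, 150 mm high; origin at the centre of its base.
- bin: Bystander: small open blue bin 110 (x) by 80 (y) by 55 mm high; origin at the centre of its base.
- driver: Bystander: screwdriver with an orange handle, 170 mm long, lying along its x; about 30 mm high.

How it is judged (in metres and radians):
On the way, in this order (a step that is already met when the one before it is completed fails the run):
1. the guard is fully open (value of joint guard above 0.17 m), for 0.1 s.
2. the housing lies in the nest, let go (x of housing in the frame of nest between -0.007 and 0.007 m and y of housing in the frame of nest between -0.007 and 0.007 m and z of housing in the frame of nest between -0.003 and 0.003 m and angle between the x axis of housing and the y axis of chamber, either way round below 0.12 rad and angle between housing's own z axis and vertical below 0.06 rad and contact force between the fingers and housing below 0.1 N), for 0.2 s.
3. the clamp is fully down on the seated housing, the guard still open (x of housing in the frame of nest between -0.007 and 0.007 m and y of housing in the frame of nest between -0.007 and 0.007 m and z of housing in the frame of nest between -0.003 and 0.003 m and angle between the x axis of housing and the y axis of chamber, either way round below 0.12 rad and angle between housing's own z axis and vertical below 0.06 rad and value of joint clamp below 0.07 rad and value of joint guard above 0.12 m), for 0.2 s.
4. the guard is fully shut over the clamped housing (x of housing in the frame of nest between -0.007 and 0.007 m and y of housing in the frame of nest between -0.007 and 0.007 m and z of housing in the frame of nest between -0.003 and 0.003 m and angle between the x axis of housing and the y axis of chamber, either way round below 0.12 rad and angle between housing's own z axis and vertical below 0.06 rad and value of joint clamp below 0.07 rad and value of joint guard below 0.006 m), for 0.1 s.
At the end, for the whole second after the job is handed in: The housing lies flat and at rest in the nest, silver plate up (within 7 mm of its centre along each side, within 3 mm of full depth, long side within 0.12 rad of the chamber's y), the clamp is down (under 0.07 rad) and the guard is shut (within 6 mm), all released (all of step 4 and linear speed of housing below 0.02 m/s); the robot touches nothing.
It fails at once if the bottle is moved by more than 20 mm or tipped (distance of bottle from where it was at the start of the episode above 0.02 m or angle between bottle's own z axis and vertical above 0.4 rad).
It fails at once if the bin is moved by more than 20 mm (distance of bin from where it was at the start of the episode above 0.02 m).
It fails at once if the screwdriver is moved by more than 20 mm (distance of driver from where it was at the start of the episode above 0.02 m).
It also fails if it takes over 70 s, if anything falls off the work surface, if the arm or the gripper's body presses on something with over 40 N, if the wrist force passes 120 N, or if a joint passes its speed limit or range.

## Robot

A 6-joint arm with a two-finger parallel gripper is mounted at the origin on the work surface. World frame = base frame: x ahead of the robot, y to its left, z up, the work surface at z = 0. Lengths are in mm, angles in rad, forces in N, time in s.
With the tool pointing down it reaches from about 275 to 1000 mm from the base axis. Payload 8.4 kg.
Tool frame: the origin (TCP) lies between the finger pads; the fingertips stand 17 mm ahead of it and the grasp point (between the pads) lies 2 mm behind it; z points along the fingers, y is the line along which they close (so a half turn about z gives the same grasp; the last joint's range is limited). The gripper opens to 85 mm and grips with 20 to 120 N. Pads are 22 mm wide; open, the fingers measure 114 mm over their backs; the gripper's body (76 mm by 85 mm) begins 54 mm behind the grasp point. The pads swing forward as they close: fully open they stand 13 mm farther back than shut.
Start: joints at [1.18, 0.353, 1.633, -0, 1.155, -0.002], TCP at [236.923, 578.356, 248.281] pointing down, gripper open.
Joint ranges: [-2.63, 2.63], [-0.92, 2.1], [0.06, 2.66], [-1.3, 4.44], [0, 2.69], [-3.02, 3.02]. Speed limits (rad/s): [2.22, 2.22, 2.79, 3.14, 3.14, 3.14].

## Interface

Orientations are given as [roll, pitch, yaw] about the fixed x, y, z axes, in that order (R = Rz(yaw) Ry(pitch) Rx(roll)).
In Python, from rig import sense, grab_frame, sign_off gives the robot as it stands. The module is installed in compiled form; this text tells all that it offers.
- The arm moves only by the tool send_rows, never from a script. Its argument "moves" is a list that holds one entry, the list of rows, each a list of 7 numbers: the shift along the world's x, y, z in m, then the turn, a rotation vector about the world's x, y, z in rad, then the opening, from -1 (shut) to 1 (fully open). In form: [[[dx, dy, dz, rx, ry, rz, jaw], ...]]. A call has 1 to 10 rows; each row shifts and turns the commanded pose from where the row before left it; what a row does not reach is not made up. A row lasts 1/10 s, in which the tool goes at most 50 mm and 8.59 degrees, less where a joint would pass 70% of its speed; a pose out of reach is approached as far as the arm can. A call with a gripper value outside its range is refused whole. The fingers move at their own pace and stop on an object; "grip_force" is the grip in N (left out, the last holds). Time passes only in rows, so rows that do not move let the fingers close. It gives the time, the measured TCP pose, the force, the opening and the grip force at its end, in the units of the state.
- sense(): the state, without advancing time (a new reading comes with each control period).
- grab_frame(name): name is "scene" or "side" or "wrist"; returns a dict with "img" (384x512x3 uint8, red, green, blue), "mtx" (3x3 intrinsics, pixels), "rvec" (rotation vector, rad) and "tvec" (3), from world to camera coordinates, as OpenCV has them; the wrist camera has in their place "T_tool_cam" (4x4, takes a point from camera to tool coordinates, whose origin is the TCP and whose axes are the flange's). Camera axes: x right, y down, z forward; pixel columns grow to the right and rows downward; lengths in mm; the calibration is good to about 2 mm. The wrist camera is an equidistant fisheye: a pixel r from the principal point sees the ray r / f radians off the axis. A picture is of the moment at which its call begins: read the wrist's pose just before it. There is no depth.
- sign_off(): hands the job in; it is judged then, once.
The state is a dict: "clock": time; "qpos": joint angles; "qvel": joint speeds; "joint_efforts": joint torques, N m; "eef_pos": TCP position; "tcp_rot": TCP orientation; "contact_force": force on the tool from outside, world axes, zero at the start; "wrist_torque": the same for the moment, N m; "opening": opening from 0.0 (shut) to 1.0 (fully open); "grasp_force": force on a finger pad.
Only numpy, scipy, OpenCV 4.12 (cv2) and the standard library are available. Lean on these libraries where they do the work, as an engineer would, in place of code of your own. Each camera call takes 0.05 s, during which the arm holds its last target. There are 200 camera calls.

## Working session

There is one attempt and no reset: what is moved stays moved. The work goes in short steps, Python scripts to look and compute and a tool call to move; the robot and the scene stay as the last step left them, time stands still between calls to the robot, and variables do not carry over. Pictures are saved under pics/ and viewed, at most 10 in all, crops included, and the job is handed in when it is done.

Besides the shell and the picture viewer there is one more tool, called after "Call:" as a command line: name --argument value ..., lists and objects as JSON in quotes. send_rows: Moves the arm, as the interface text tells. Its arguments: {"type":"object","properties":{"moves":{"type":"array"},"grip_force":{"type":"number"}},"required":["moves"]}

```bash
mkdir -p pics; cat > h.py <<'E'
import numpy as np,cv2
from rig import sense,grab_frame,sign_off
def ray(f,uv):
    R=cv2.Rodrigues(np.array(f['rvec'],float))[0];t=np.array(f['tvec'],float).reshape(3)
    d=np.linalg.inv(np.array(f['mtx']))@np.array([uv[0],uv[1],1.]);return -R.T@t,R.T@d
def onz(f,uv,z):
    o,d=ray(f,uv);return o+d*(z-o[2])/d[2]
def proj(f,P):
    return cv2.projectPoints(np.array(P,float).reshape(-1,1,3),np.array(f['rvec'],float),np.array(f['tvec'],float),np.array(f['mtx'],float),None)[0].reshape(-1,2)
E
python3 - <<'E'
from h import *
import pickle
s=sense();print(s)
fs={n:grab_frame(n) for n in('scene','side')}
pickle.dump(fs,open('f0.pkl','wb'))
for n,f in fs.items():
    print(n,f['mtx'],ray(f,(256,192))); cv2.imwrite(f'pics/{n}0.png',cv2.resize(f['img'][...,::-1],(800,600)))
E
```

```text
{'clock': 0.0, 'qpos': array([ 1.17956501e+00,  3.53637428e-01,  1.63415789e+00, -5.50330541e-06,
        1.15519853e+00, -2.39750794e-03]), 'qvel': array([-0.00096531,  0.00015625, -0.00062869,  0.00061081,  0.00010762,
        0.00038199]), 'joint_efforts': array([-7.51951611e-04, -6.05238175e+01, -3.42074883e+01, -9.03895830e-05,
        9.32738709e-03, -3.56980280e-06]), 'eef_pos': array([236.76608314, 577.91465257, 247.55819792]), 'tcp_rot': array([-3.14019146e+00,  1.67234455e-06,  2.75276107e+00]), 'contact_force': array([ 0.09312614, -0.53825234,  0.2552574 ]), 'wrist_torque': array([ 0.01428868, -0.00956432,  0.02501182]), 'grasp_force': 0.0, 'opening': 1.001116594140718}
scene [[399.6039057    0.         258.91112249]
 [  0.         399.6039057  188.19525325]
 [  0.           0.           1.        ]] (array([999.39465721, -86.80292653, 679.63421765]), array([-0.61070124, -0.04977227, -0.79038626]))
side [[402.10809553   0.         256.81353459]
 [  0.         402.10809553 189.4863819 ]
 [  0.           0.           1.        ]] (array([218.93145155, 317.67876189, 602.30117138]), array([ 0.45598904, -0.57357589, -0.68053499]))
```

View pics/scene0.png

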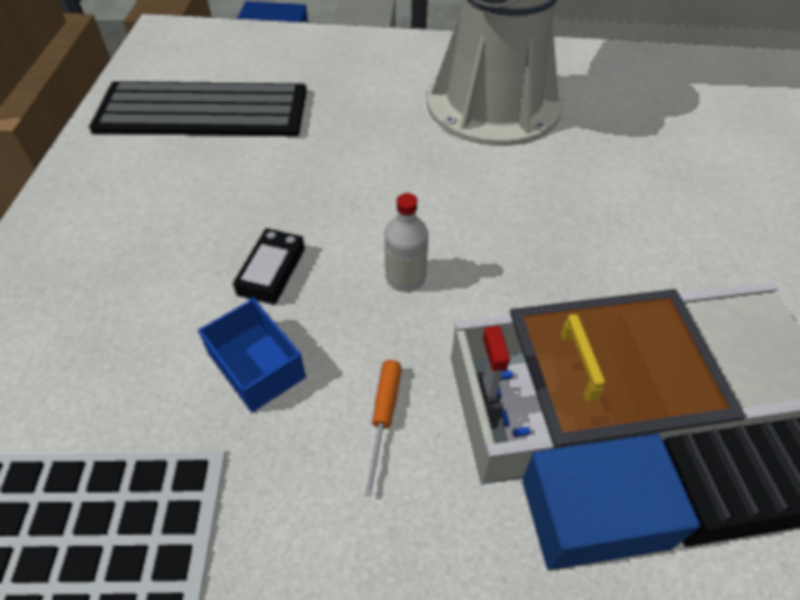

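View pics/side0.png

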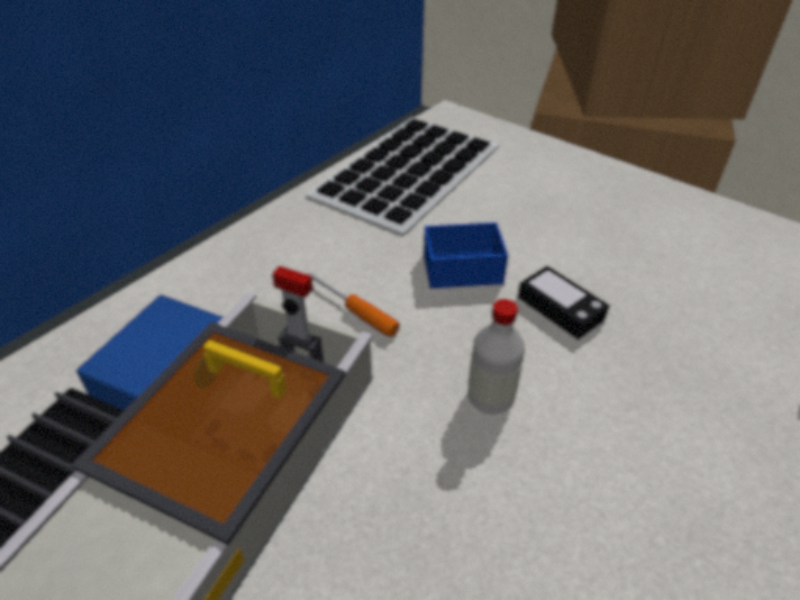

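The scene view shows the guard with corners near (512,310), (676,291), (742,414) and (553,441), the housing at (270,265), and the clamp's red tip at (495,347). In the side view the same three are at about (215,430), (563,300) and (292,280).

```bash
python3 - <<'E'
from h import *
import pickle
fs=pickle.load(open('f0.pkl','rb'))
def big(m):
    n,l,st,c=cv2.connectedComponentsWithStats(m.astype(np.uint8));k=1+np.argmax(st[1:,4]);return l==k
def rect(f,m,z):
    v,u=np.nonzero(m);p=np.array([onz(f,(a,b),z)[:2] for a,b in zip(u,v)],np.float32);return cv2.minAreaRect(p),len(u)
for n,f in fs.items():
    hsv=cv2.cvtColor(f['img'],cv2.COLOR_RGB2HSV);H,S,V=[hsv[...,i].astype(int) for i in range(3)]
    am=(H>=5)&(H<=18)&(S>150)&(V>60); roi=np.zeros(am.shape,bool)
    x,y,w,h=dict(scene=(320,180,170,110),side=(45,200,180,145))[n]
    roi[y:y+h,x:x+w]=1
    print(n,'amber',rect(f,big(am&roi),88))
    ye=(H>=21)&(H<=32)&(S>150)&(V>100)&roi
    m=big(ye);r=rect(f,m,118);print('yellow',r, cv2.boxPoints(r[0]).round().tolist())
    red=((H<5)|(H>174))&(S>150)&(V>60)
    x,y,w,h=dict(scene=(300,200,40,45),side=(165,165,45,30))[n];q=np.zeros_like(roi);q[y:y+h,x:x+w]=1
    m=big(red&q);v,u=np.nonzero(m);print('red',u.mean(),v.mean(),ray(f,(u.mean(),v.mean())),cv2.boxPoints(cv2.minAreaRect(np.c_[u,v].astype(np.float32))).tolist())
    x,y,w,h=dict(scene=(145,142,55,54),side=(328,166,66,54))[n]
    c=f['img'][y:y+h,x:x+w]
    cv2.imwrite(f'pics/h_{n}.png',cv2.resize(c[...,::-1],None,fx=6,fy=6,interpolation=cv2.INTER_NEAREST))
    q=np.zeros_like(roi);q[y:y+h,x:x+w]=1
    bl=big((V<75)&(S<130)&q);hull=cv2.convexHull(np.argwhere(bl)[:,::-1].astype(np.int32))
    ap=cv2.approxPolyDP(hull,2,True).reshape(-1,2)
    print('housing',bl.sum())
    for a in ap: print(a,onz(f,a,30)[:2].round(1),onz(f,a,0)[:2].round(1))
    fill=np.zeros(bl.shape,np.uint8);cv2.fillConvexPoly(fill,hull,1)
    er=cv2.erode(fill,np.ones((5,5)))
    si=big((fill>0)&~bl&(V>110));print('silver',rect(f,si,30))
a=np.hstack([cv2.resize(cv2.imread(f'pics/h_{n}.png'),(400,380)) for n in fs]);cv2.imwrite('pics/hh.png',a)
E
```

```text
scene amber (((602.6224365234375, 129.3933563232422), (148.77999877929688, 183.2692413330078), 13.919905662536621), 6926)
yellow (((620.7719116210938, 77.38338470458984), (107.5542221069336, 26.95333480834961), 13.830363273620605), 570) [[565.0, 78.0], [572.0, 51.0], [676.0, 77.0], [670.0, 103.0]]
red 317.1907692307692 222.25538461538463 (array([999.39465721, -86.80292653, 679.63421765]), array([-0.56448743,  0.10835801, -0.83555238])) [[307.4527893066406, 210.58489990234375], [319.4716491699219, 207.15093994140625], [327.1320495605469, 233.96224975585938], [315.1131896972656, 237.39620971679688]]
housing 804
[193 152] [ 398.3 -277.4] [ 370.6 -286.2]
[194 160] [ 421.8 -270.7] [ 395.2 -279.2]
[175 194] [ 518. -292.] [ 495.8 -301.5]
[151 187] [ 504.7 -345.2] [ 481.9 -357.1]
[150 179] [ 483.8 -352.7] [ 460.  -364.9]
[170 147] [ 388.  -331.6] [ 359.8 -342.9]
silver (((452.2096252441406, -319.1302795410156), (41.02348327636719, 67.35163116455078), 78.88529205322266), 454)
side amber (((600.5972290039062, 130.6426544189453), (149.90118408203125, 184.80352783203125), 13.964654922485352), 85
[... 252 characters left out ...]
6189, 602.30117138]), array([ 0.60301078, -0.48253843, -0.65898172])) [[173.36656188964844, 182.4270477294922], [177.20997619628906, 170.1281280517578], [200.0996551513672, 177.28114318847656], [196.25624084472656, 189.58006286621094]]
housing 763
[388 198] [ 379.3 -322. ] [ 387.7 -355.5]
[382 208] [ 376.  -287.2] [ 384.2 -318.9]
[368 216] [ 387.6 -249.3] [ 396.4 -279. ]
[334 192] [ 475.4 -267.5] [ 488.9 -298.2]
[332 185] [ 490.  -283.9] [ 504.2 -315.5]
[336 179] [ 493.4 -306.4] [ 507.8 -339.1]
[350 171] [ 483.  -349.6] [ 496.9 -384.6]
[387 194] [ 386.2 -331.9] [ 395.  -365.9]
silver (((451.01861572265625, -319.3125915527344), (41.769107818603516, 67.84524536132812), 78.88114166259766), 415)
```

View pics/hh.png

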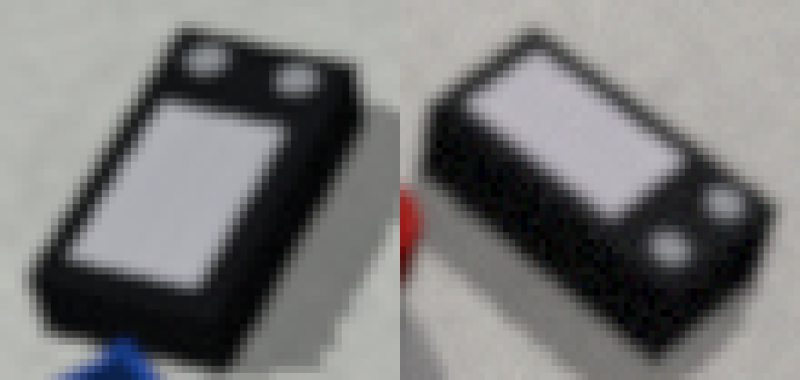

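```bash
python3 - <<'E'
from h import *
import pickle
fs=pickle.load(open('f0.pkl','rb'))
def tri(a,b):
    o1,d1=ray(fs['scene'],a);o2,d2=ray(fs['side'],b)
    st=np.linalg.lstsq(np.c_[d1,-d2],o2-o1,rcond=None)[0];p,q=o1+st[0]*d1,o2+st[1]*d2;return (p+q)/2,np.linalg.norm(p-q)
r,e=tri((317.19,222.26),(187.0,179.7));print('red',r,e)
y=np.deg2rad(13.94);X=np.array([np.cos(y),np.sin(y)]);Y=np.array([-X[1],X[0]]);C=np.array([601.6,130.])
print('red rel guard',(r[:2]-C)@X,(r[:2]-C)@Y)
# rim: project rays for candidate right-wall outer top corners
f=fs['scene'];k=.64
g=f['img']
# image profile along chamber y line through pane centre at x offsets, z=80, from right
for xo in(-79,79):
  for f in fs.values():
    ts=np.arange(-260,-90,4);P=[np.r_[C+X*xo+Y*t,80] for t in ts];uv=proj(f,P).round().astype(int)
    print(xo,[ (int(t),int(f['img'][v,u].mean())) for t,(u,v) in zip(ts,uv) if 0<=u<512 and 0<=v<384])
E
```

```text
red [637.85202041 -17.44673287 144.50936407] 0.0954035070067779
red rel guard -0.3364089673424396 -151.83752779572782
-79 [(-260, 180), (-256, 178), (-252, 177), (-248, 176), (-244, 177), (-240, 175), (-236, 180), (-232, 177), (-228, 181), (-224, 184), (-220, 182), (-216, 184), (-212, 180), (-208, 182), (-204, 181), (-200, 179), (-196, 182), (-192, 179), (-188, 181), (-184, 185), (-180, 184), (-176, 181), (-172, 165), (-168, 182), (-164, 181), (-160, 181), (-156, 178), (-152, 180), (-148, 178), (-144, 179), (-140, 178), (-136, 179), (-132, 179), (-128, 179), (-124, 177), (-120, 180), (-116, 180), (-112, 179), (-108, 178), (-104, 108), (-100, 59), (-96, 62), (-92, 63)]
-79 [(-260, 181), (-256, 178), (-252, 181), (-248, 188), (-244, 183), (-240, 182), (-236, 184), (-232, 176), (-228, 176), (-224, 177), (-220, 180), (-216, 181), (-212, 157), (-208, 100), (-204, 95), (-200, 95), (-196, 78), (-192, 72), (-188, 62), (-184, 81), (-180, 111), (-176, 122), (-172, 142), (-168, 167), (-164, 173), (-160, 173), (-156, 173), (-152, 172), (-148, 171), (-144, 170), (-140, 172), (-136, 172), (-132, 1
[... 541 characters left out ...]
, 179), (-132, 179), (-128, 178), (-124, 178), (-120, 180), (-116, 179), (-112, 180), (-108, 171), (-104, 77), (-100, 61), (-96, 65), (-92, 63)]
79 [(-260, 179), (-256, 179), (-252, 178), (-248, 179), (-244, 181), (-240, 177), (-236, 175), (-232, 161), (-228, 145), (-224, 120), (-220, 122), (-216, 133), (-212, 152), (-208, 170), (-204, 176), (-200, 176), (-196, 173), (-192, 178), (-188, 176), (-184, 174), (-180, 174), (-176, 177), (-172, 177), (-168, 176), (-164, 172), (-160, 172), (-156, 171), (-152, 174), (-148, 168), (-144, 171), (-140, 172), (-136, 167), (-132, 170), (-128, 171), (-124, 170), (-120, 172), (-116, 169), (-112, 157), (-108, 81), (-104, 63), (-100, 62), (-96, 51), (-92, 52)]
```

Call:
send_rows --moves '[[[0.038,-0.05,0,0,0,0.063,1],[0.038,-0.05,0,0,0,0.063,1],[0.038,-0.05,0,0,0,0.063,1],[0.038,-0.05,0,0,0,0.063,1],[0.038,-0.05,0,0,0,0.063,1],[0.038,-0.05,0,0,0,0.063,1],[0.038,-0.05,0,0,0,0.063,1],[0.038,-0.05,0,0,0,0.063,1],[0.038,-0.05,0,0,0,0.063,1],[0.034,-0.046,0,0,0,0.064,1]]]'

```text
clock: 1.1
eef_pos: [539.8, 178.0, 248.2]
tcp_rot: [3.142, -0.0, -2.897]
contact_force: [1.1, 0.0, -0.3]
opening: 1.003
grasp_force: 0.0
```

Call:
send_rows --moves '[[[0.015,-0.0195,0,0,0,0,1],[0.015,-0.0195,0,0,0,0,1],[0.015,-0.0195,0,0,0,0,1],[0.015,-0.0195,0,0,0,0,1],[0.014,-0.018,0,0,0,0,1],[0,0,-0.03,0,0,0,1],[0,0,-0.02,0,0,0,1],[0,0,0,0,0,0,1],[0,0,0,0,0,0,1]]]'

```text
clock: 2.0
eef_pos: [612.8, 83.9, 198.3]
tcp_rot: [3.141, -0.001, -2.899]
contact_force: [-0.1, 1.1, -0.1]
opening: 0.997
grasp_force: 0.0
```

```bash
python3 - <<'E'
from h import *
s=sense();print(s['eef_pos'],s['tcp_rot'],s['qpos'])
f=grab_frame('wrist');print(f['mtx'],f['T_tool_cam'])
cv2.imwrite('pics/w1.png',f['img'][...,::-1])
E
```

```text
[612.76984082  83.89766397 198.26626349] [ 3.14149368e+00 -9.78204660e-04 -2.89929365e+00] [ 1.33648190e-01  3.93298449e-01  1.69346330e+00 -8.82428939e-06
  1.05581407e+00 -1.67944275e+00]
[[297.31863964   0.         256.20505459]
 [  0.         297.31863964 199.46123202]
 [  0.           0.           1.        ]] [[ 6.17304699e-04 -9.55998932e-01 -2.93369494e-01  7.44552016e+01]
 [ 9.99999411e-01  8.51883455e-04 -6.71833106e-04  3.68401372e-01]
 [ 8.92188350e-04 -2.93368907e-01  9.55998896e-01 -1.23982150e+02]
 [ 0.00000000e+00  0.00000000e+00  0.00000000e+00  1.00000000e+00]]
```

View pics/w1.png

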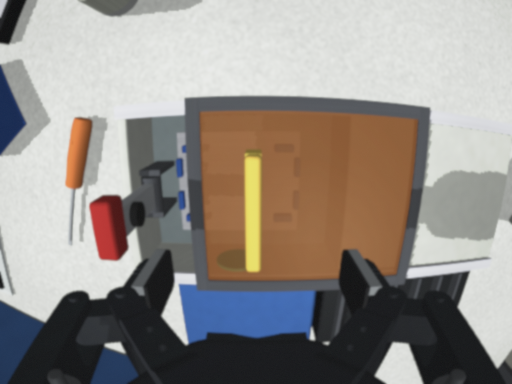

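The yellow bar is upright at column 253, centred between the fingers. The nest and clamp are on the left and the deck is on the right.

Call:
send_rows --moves '[[[0,0,-0.03,0,0,0,1],[0,0,-0.03,0,0,0,1],[0,0,-0.02,0,0,0,1],[0,0,0,0,0,0,-1],[0,0,0,0,0,0,-1],[0,0,0,0,0,0,-1],[0,0,0,0,0,0,-1],[0,0,0,0,0,0,-1],[0,0,0,0,0,0,-1],[0,0,0,0,0,0,-1]]]' --grip_force 40

```text
clock: 3.05
eef_pos: [613.7, 83.9, 119.6]
tcp_rot: [-3.141, 0.002, -2.899]
contact_force: [-0.5, -1.4, 6.7]
opening: 0.129
grasp_force: 39.4
```

Call:
send_rows --moves '[[[-0.0036,0.0143,0,0,0,0,-1],[-0.0036,0.0143,0,0,0,0,-1],[-0.0036,0.0143,0,0,0,0,-1],[-0.0036,0.0143,0,0,0,0,-1],[-0.0036,0.0143,0,0,0,0,-1],[-0.0036,0.0143,0,0,0,0,-1],[-0.0036,0.0143,0,0,0,0,-1],[-0.0036,0.0143,0,0,0,0,-1],[0,0,0,0,0,0,-1],[0,0,0,0,0,0,-1]]]'

```text
clock: 4.05
eef_pos: [585.0, 199.6, 119.6]
tcp_rot: [3.141, 0.003, -2.899]
contact_force: [0.1, 2.6, 6.6]
opening: 0.127
grasp_force: 39.8
```

Call:
send_rows --moves '[[[0,0,0,0,0,0,1],[0,0,0,0,0,0,1],[0,0,0,0,0,0,1],[0,0,0,0,0,0,1],[0,0,0,0,0,0,1],[0,0,0.03,0,0,0,1],[0,0,0.03,0,0,0,1],[0,0,0.04,0,0,0,1],[0,0,0.04,0,0,0,1]]]'

```text
clock: 4.95
eef_pos: [583.7, 198.0, 259.3]
tcp_rot: [-3.141, -0.001, -2.9]
contact_force: [0.6, -0.4, 0.1]
opening: 1.002
grasp_force: 0.0
```

Call:
send_rows --moves '[[[-0.009,-0.0344,0,0,0,-0.044,1],[-0.009,-0.0344,0,0,0,-0.044,1],[-0.009,-0.0344,0,0,0,-0.044,1],[-0.009,-0.0344,0,0,0,-0.044,1],[-0.009,-0.0344,0,0,0,-0.044,1],[-0.009,-0.0344,0,0,0,-0.044,1],[-0.009,-0.0344,0,0,0,-0.044,1],[-0.009,-0.0344,0,0,0,-0.044,1],[-0.009,-0.0344,0,0,0,-0.044,1],[-0.009,-0.0344,0,0,0,-0.042,1]]]'

```text
clock: 5.95
eef_pos: [493.5, -147.1, 258.4]
tcp_rot: [-3.142, 0.0, 2.944]
contact_force: [0.4, -0.1, 0.0]
opening: 0.999
grasp_force: 0.0
```

Call:
send_rows --moves '[[[-0.0108,-0.0344,0,0,0,0,1],[-0.0108,-0.0344,0,0,0,0,1],[-0.0108,-0.0344,0,0,0,0,1],[-0.0108,-0.0344,0,0,0,0,1],[-0.0108,-0.0344,0,0,0,0,1],[0,0,0,0,0,0,1],[0,0,0,0,0,0,1]]]'

```text
clock: 6.65
eef_pos: [439.7, -318.1, 258.1]
tcp_rot: [3.141, -0.0, 2.944]
contact_force: [0.6, 0.2, 0.6]
opening: 1.004
grasp_force: 0.0
```

```bash
cat >> h.py <<'E'
from scipy.spatial.transform import Rotation as Ro
def wframe():
    s=sense();f=grab_frame('wrist');T=np.eye(4);T[:3,:3]=Ro.from_euler('xyz',s['tcp_rot']).as_matrix();T[:3,3]=s['eef_pos']
    f['W']=T@np.array(f['T_tool_cam']);return f
def wz(f,u,v,z):
    K=np.array(f['mtx']);x=(u-K[0,2])/K[0,0];y=(v-K[1,2])/K[1,1];r=np.hypot(x,y)+1e-9
    d=np.stack([x/r*np.sin(r),y/r*np.sin(r),np.cos(r)],-1)@f['W'][:3,:3].T;o=f['W'][:3,3]
    return (o+d*((z-o[2])/d[...,2])[...,None])[...,:2]
E
python3 - <<'E'
from h import *
s=sense();print(s['eef_pos'],s['tcp_rot'])
f=wframe();np.save('w2.npy',f['W']);cv2.imwrite('pics/w2.png',f['img'][...,::-1])
hsv=cv2.cvtColor(f['img'],cv2.COLOR_RGB2HSV);H,S,V=[hsv[...,i].astype(int) for i in range(3)]
v,u=np.mgrid[:384,:512];p=wz(f,u.astype(float),v.astype(float),30.)
near=(np.hypot(p[...,0]-441,p[...,1]+317)<72)
for nm,m in(('black',(V<75)&(S<130)&near),('silver',(V>120)&(S<40)&near)):
    n,l,st,c=cv2.connectedComponentsWithStats(m.astype(np.uint8))
    for k in range(1,n):
        if st[k,4]>300: print(nm,st[k],cv2.minAreaRect(p[l==k].astype(np.float32)))
E
```

```text
[ 439.70005281 -318.07726016  258.06422504] [ 3.14110969e+00 -3.58860998e-04  2.94375164e+00]
black [ 234  127   49   88 2023] ((438.61236572265625, -315.58160400390625), (57.57781219482422, 108.33270263671875), 78.6842041015625)
silver [ 199  115  117  115 6064] ((441.5455017089844, -317.0483093261719), (142.89926147460938, 142.87271118164062), 78.72891235351562)
silver [ 241  156   34   53 1752] ((451.6984558105469, -318.59539794921875), (40.020809173583984, 65.92057800292969), 77.98480224609375)
```

View pics/w2.png

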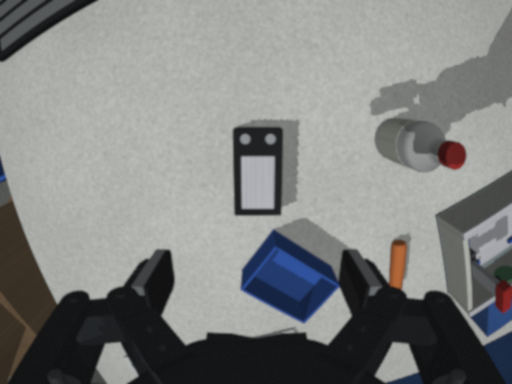

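The housing is under the gripper at about (258,171) px. It measures 108 x 58 mm, with its centre at (438.6, -315.6), which matches the given size. The bin is clear of the finger line.

Call:
send_rows --moves '[[[-0.001,0.0025,-0.04,0,0,0,1],[0,0,-0.04,0,0,0,1],[0,0,-0.04,0,0,0,1],[0,0,-0.04,0,0,0,1],[0,0,-0.03,0,0,0,1],[0,0,-0.02,0,0,0,1],[0,0,-0.02,0,0,0,1],[0,0,-0.006,0,0,0,1],[0,0,0,0,0,0,1]]]'

```text
clock: 7.6
eef_pos: [439.1, -314.1, 21.8]
tcp_rot: [3.141, -0.002, 2.947]
contact_force: [-0.7, -0.3, 0.2]
opening: 1.002
grasp_force: 0.0
```

Call:
send_rows --moves '[[[0,0,0,0,0,0,-1],[0,0,0,0,0,0,-1],[0,0,0,0,0,0,-1],[0,0,0,0,0,0,-1],[0,0,0,0,0,0,-1],[0,0,0,0,0,0,-1]]]' --grip_force 50

```text
clock: 8.2
eef_pos: [440.0, -315.7, 23.8]
tcp_rot: [-3.141, 0.002, 2.946]
contact_force: [-0.7, 1.0, 6.7]
opening: 0.692
grasp_force: 54.7
```

Call:
send_rows --moves '[[[0,0,0.02,0,0,0,-1],[0,0,0.03,0,0,0,-1],[0,0,0.04,0,0,0,-1],[0,0,0.04,0,0,0,-1],[0,0,0.04,0,0,0,-1],[0,0,0.04,0,0,0,-1],[0,0,0.03,0,0,0,-1]]]'

```text
clock: 8.9
eef_pos: [439.3, -315.3, 265.7]
tcp_rot: [-3.14, 0.003, 2.946]
contact_force: [1.0, -0.4, -2.4]
opening: 0.693
grasp_force: 55.7
```

Call:
send_rows --moves '[[[0.015,0.0316,0,0,0,-0.1,-1],[0.015,0.0316,0,0,0,-0.1,-1],[0.015,0.0316,0,0,0,-0.1,-1],[0.015,0.0316,0,0,0,-0.1,-1],[0.015,0.0316,0,0,0,-0.1,-1],[0.015,0.0316,0,0,0,-0.1,-1],[0.015,0.0316,0,0,0,-0.1,-1],[0.015,0.0316,0,0,0,-0.1,-1],[0.015,0.0316,0,0,0,-0.1,-1],[0.015,0.0316,0,0,0,-0.1,-1]]]'

```text
clock: 9.9
eef_pos: [589.2, 2.2, 262.9]
tcp_rot: [3.141, 0.0, 1.942]
contact_force: [1.1, -0.3, -1.9]
opening: 0.687
grasp_force: 55.6
```

Call:
send_rows --moves '[[[0.014,0.0316,0,0,0,-0.066,-1],[0.014,0.0316,0,0,0,-0.066,-1],[0,0,0,0,0,0,-1],[0,0,0,0,0,0,-1]]]'

```text
clock: 10.3
eef_pos: [616.8, 64.5, 262.4]
tcp_rot: [-3.141, 0.0, 1.816]
contact_force: [-0.0, -1.4, -3.2]
opening: 0.691
grasp_force: 55.7
```

```bash
python3 - <<'E'
from h import *
import pickle
s=sense();print(s['eef_pos'],s['tcp_rot'],s['qpos'][5],s['opening'])
f=wframe();pickle.dump(f,open('w3.pkl','wb'));cv2.imwrite('pics/w3.png',f['img'][...,::-1])
E
```

```text
[616.76540432  64.50429828 262.39788325] [-3.14123233e+00  1.87316894e-04  1.81596061e+00] -0.14315494223671207 0.6913971129535282
```

View pics/w3.png

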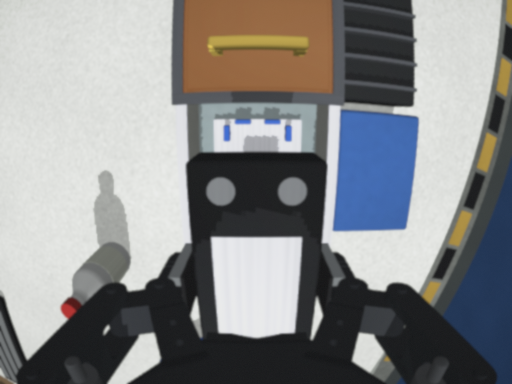

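The view shows the nest plate's +y half, with side locators near (227,132) and (288,132) and end locators near (243,121) and (272,121). The housing is held level with its button end toward the guard.

```bash
python3 - <<'E'
from h import *
import pickle
f=pickle.load(open('w3.pkl','rb'))
hsv=cv2.cvtColor(f['img'],cv2.COLOR_RGB2HSV);H,S,V=[hsv[...,i].astype(int) for i in range(3)]
yw=np.deg2rad(13.94);X=np.array([np.cos(yw),np.sin(yw)]);Y=np.array([-X[1],X[0]]);O=np.array([617.9,64.5])
m=((H>100)&(H<130)&(S>130)&(V>60)).astype(np.uint8);m[:, :200]=0;m[:,310:]=0;m[:105]=0;m[152:]=0
n,l,st,c=cv2.connectedComponentsWithStats(m)
v,u=np.mgrid[:384,:512].astype(float)
q=lambda z:np.stack([(wz(f,u,v,z)-O)@X,(wz(f,u,v,z)-O)@Y],-1)
p=q(24.)
for k in range(1,n):
    if st[k,4]>8:
        a=p[l==k];print(st[k],'min',a.min(0).round(1),'max',a.max(0).round(1))
        if st[k,3]>10: print('yaw dev',cv2.minAreaRect(a.astype(np.float32)))
# guard frame front edge & sides at z=88; well edges
p=q(80.)
r=f['img'].mean(2)
for row in (115,130,145): print(row,[(int(uu),round(p[row,uu,0],1),int(r[row,uu])) for uu in list(range(180,210,2))+list(range(310,342,2))])
p=q(270.)
b=(V<60)
for col in (215,258,300): rr=np.where(b[140:165,col])[0][0]+140;print('house end',col,rr,p[rr,col])
for row in (165,180,195,210): cc=np.where(b[row,170:340])[0];print('house sides',p[row,170+cc[0],0],p[row,170+cc[-1],0])
E
```

```text
[236 120  14   3  41] min [-25.2  61.7] max [-9.5 64.2]
[266 120  13   3  39] min [11.  61.8] max [25.5 64.4]
[225 126   4  14  56] min [-38.8  41. ] max [-35.   57.1]
yaw dev ((-36.89876937866211, 49.044532775878906), (15.98708724975586, 3.682666778564453), 89.25891876220703)
[286 126   5  15  71] min [35.3 40. ] max [40.5 57.3]
yaw dev ((37.88959503173828, 48.64921188354492), (4.918158054351807, 17.22984504699707), 1.1067382097244263)
115 [(180, np.float64(-80.0), 226), (182, np.float64(-77.8), 225), (184, np.float64(-75.7), 224), (186, np.float64(-73.5), 189), (188, np.float64(-71.4), 100), (190, np.float64(-69.3), 93), (192, np.float64(-67.1), 91), (194, np.float64(-65.0), 91), (196, np.float64(-62.9), 90), (198, np.float64(-60.8), 100), (200, np.float64(-58.7), 128), (202, np.float64(-56.6), 158), (204, np.float64(-54.5), 162), (206, np.float64(-52.4), 162), (208, np.float64(-50.3), 163), (310, np.float64(54.4), 162), (312, np.float64(56.5), 162), (314, np.float64(58.6), 161), (316, np.float64(60.7), 126), (318, np.float64(62.8), 89), (320, np.float64(65.0), 88), (322, np.float6
[... 1791 characters left out ...]
64(61.7), 91), (318, np.float64(63.8), 88), (320, np.float64(66.0), 89), (322, np.float64(68.2), 89), (324, np.float64(70.3), 90), (326, np.float64(72.5), 117), (328, np.float64(74.7), 208), (330, np.float64(76.9), 228), (332, np.float64(79.1), 228), (334, np.float64(81.3), 228), (336, np.float64(83.5), 227), (338, np.float64(85.7), 195), (340, np.float64(87.9), 117)]
house end 215 153 [-17.25603341  58.76811614]
house end 258 153 [-0.22502    58.69038934]
house end 300 153 [16.43431127 58.86509347]
house sides -28.88920059159465 26.88304964319347
house sides -28.79715400896396 26.82005595405948
house sides -28.751365012929174 26.80370355527837
house sides -28.7534234100919 26.83575550332338
```

Call:
send_rows --moves '[[[0.0017,-0.0007,-0.04,0,0,0,-1],[0,0,-0.04,0,0,0,-1],[0,0,-0.04,0,0,0,-1],[0,0,-0.04,0,0,0,-1],[0,0,-0.03,0,0,0,-1],[0,0,-0.015,0,0,0,-1],[0,0,-0.01,0,0,0,-1],[0,0,0,0,0,0,-1]]]'

```text
clock: 11.15
eef_pos: [618.7, 62.7, 47.1]
tcp_rot: [-3.141, -0.0, 1.813]
contact_force: [0.3, -0.1, -2.5]
opening: 0.689
grasp_force: 55.5
```

Call:
send_rows --moves '[[[0,0,-0.003,0,0,0,-1],[0,0,-0.003,0,0,0,-1],[0,0,-0.002,0,0,0,-1],[0,0,0,0,0,0,-1]]]'

```text
clock: 11.55
eef_pos: [618.9, 63.3, 39.6]
tcp_rot: [3.141, 0.0, 1.814]
contact_force: [1.2, 0.0, -3.3]
opening: 0.685
grasp_force: 55.6
```

Call:
send_rows --moves '[[[0,0,-0.001,0,0,0,-1],[0,0,-0.001,0,0,0,-1],[0,0,0,0,0,0,-1]]]'

```text
clock: 11.85
eef_pos: [619.0, 63.4, 37.8]
tcp_rot: [3.141, 0.0, 1.814]
contact_force: [-1.8, -0.4, 3.0]
opening: 0.693
grasp_force: 56.4
```

Call:
send_rows --moves '[[[0,0,0,0,0,0,0.9],[0,0,0,0,0,0,0.9],[0,0,0,0,0,0,0.9],[0,0,0,0,0,0,0.9],[0,0,0.03,0,0,0,0.9],[0,0,0.04,0,0,0,0.9],[0,0,0.05,0,0,0,0.9],[0,0,0.05,0,0,0,0.9],[0,0,0.05,0,0,0,0.9],[0,0,0,0,0,0,-1]]]'

```text
clock: 12.85
eef_pos: [622.5, 63.6, 265.2]
tcp_rot: [3.129, 0.002, 1.814]
contact_force: [0.2, 0.1, -0.2]
opening: 0.806
grasp_force: 0.0
```

Call:
send_rows --moves '[[[-0.0,-0.03,0,0,0,0,-1],[0,-0.03,0,0,0,0,-1],[0,0,0,0,0,0,-1],[0,0,0,0,0,0,-1]]]'

```text
clock: 13.25
eef_pos: [618.7, 2.9, 256.8]
tcp_rot: [-3.141, -0.0, 1.812]
contact_force: [-0.5, 0.0, -0.4]
opening: 0.092
grasp_force: 0.0
```

```bash
python3 - <<'E'
from h import *
import pickle
s=sense();print(s['eef_pos'],s['tcp_rot'],s['opening'])
f=wframe();pickle.dump(f,open('w4.pkl','wb'));cv2.imwrite('pics/w4.png',f['img'][...,::-1])
E
```

```text
[618.66400494   2.86956317 256.83367898] [-3.14119432e+00 -3.91130462e-04  1.81231455e+00] 0.09179693799467194
```

View pics/w4.png

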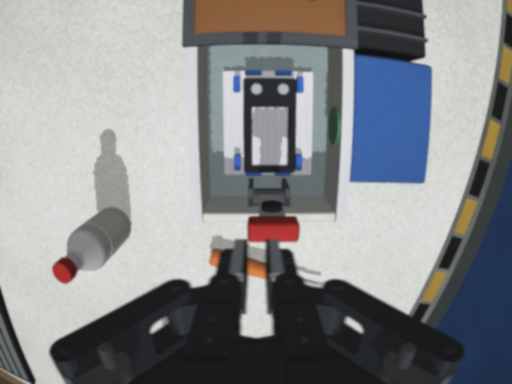

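The housing is seated between all the locators: sides at columns 244 and 296, ends at rows 79 and 171, with a gap all round. The clamp's red tip is at (273,229). Next I move behind the tip with the fingers closed.

Call:
send_rows --moves '[[[0.01,-0.02,0,0,0,0,-1],[0.01,-0.02,0,0,0,0,-1],[0.0094,-0.0184,0,0,0,0,-1],[0,0,0,0,0,0,-1],[0,0,-0.03,0,0,0,-1],[0,0,-0.03,0,0,0,-1],[0,0,-0.02,0,0,0,-1],[0,0,-0.018,0,0,0,-1],[0,0,0,0,0,0,-1]]]'

```text
clock: 14.2
eef_pos: [646.3, -54.2, 156.5]
tcp_rot: [-3.137, -0.002, 1.814]
contact_force: [0.1, 0.1, 0.1]
opening: -0.003
grasp_force: 0.0
```

Call:
send_rows --moves '[[[-0.0024,0.0097,0,0,0,0,-1],[-0.0024,0.0097,0,0,0,0,-1],[-0.0027,0.0111,0,0,0,0,-1],[-0.0028,0.0112,0,0,0,0,-1],[-0.0026,0.0107,-0.002,0,0,0,-1],[-0.0027,0.0107,-0.003,0,0,0,-1]]]'

```text
clock: 14.8
eef_pos: [632.7, 9.1, 154.6]
tcp_rot: [3.14, 0.0, 1.814]
contact_force: [1.3, -1.6, 0.6]
opening: -0.003
grasp_force: 0.9
```

Call:
send_rows --moves '[[[-0.0025,0.0102,-0.005,0,0,0,-1],[-0.0026,0.0102,-0.006,0,0,0,-1],[-0.0023,0.0092,-0.008,0,0,0,-1],[-0.0023,0.0092,-0.008,0,0,0,-1],[-0.0018,0.0073,-0.009,0,0,0,-1],[-0.0018,0.0073,-0.01,0,0,0,-1]]]'

```text
clock: 15.4
eef_pos: [618.9, 62.0, 107.3]
tcp_rot: [-3.141, -0.0, 1.814]
contact_force: [0.1, -1.5, 1.5]
opening: -0.001
grasp_force: 0.8
```

Call:
send_rows --moves '[[[-0.0009,0.0036,-0.007,0,0,0,-1],[-0.0005,0.0022,-0.007,0,0,0,-1],[-0.0005,0.002,-0.006,0,0,0,-1],[0,0,0,0,0,0,-1]]]'

```text
clock: 15.8
eef_pos: [616.9, 69.3, 87.3]
tcp_rot: [-3.14, -0.0, 1.814]
contact_force: [0.1, -0.3, -0.0]
opening: -0.001
grasp_force: 0.0
```

Nearly down; press gently in 1 mm steps.

Call:
send_rows --moves '[[[0,0,-0.001,0,0,0,-1],[0,0,-0.001,0,0,0,-1],[0,0,-0.001,0,0,0,-1],[0,0,0,0,0,0,-1]]]'

```text
clock: 16.2
eef_pos: [617.6, 69.2, 85.4]
tcp_rot: [3.141, -0.0, 1.814]
contact_force: [0.5, -0.7, -0.6]
opening: 0.0
grasp_force: 0.2
```

Call:
send_rows --moves '[[[0,0,-0.001,0,0,0,-1],[0,0,0,0,0,0,-1]]]'

```text
clock: 16.4
eef_pos: [617.7, 69.2, 85.0]
tcp_rot: [3.141, -0.0, 1.814]
contact_force: [-1.6, 1.4, 6.6]
opening: 0.001
grasp_force: 3.2
```

Call:
send_rows --moves '[[[0,0,-0.001,0,0,0,-1],[0,0,-0.001,0,0,0,-1],[0,0,0,0,0,0,-1]]]'

```text
clock: 16.7
eef_pos: [617.8, 69.3, 84.6]
tcp_rot: [3.141, 0.0, 1.814]
contact_force: [-7.7, -0.3, 22.5]
opening: 0.001
grasp_force: 11.3
```

Call:
send_rows --moves '[[[0,0,0.02,0,0,0,-1],[0,0,0.04,0,0,0,-1],[0,0,0.04,0,0,0,0],[0,0,0.02,0,0,0.14,0],[-0.005,0.02,0,0,0,0.14,1],[-0.005,0.02,0,0,0,0.14,1],[-0.005,0.02,0,0,0,0.14,1],[-0.005,0.02,0,0,0,0.14,1],[-0.005,0.02,0,0,0,0.14,1],[-0.005,0.02,0,0,0,0.14,1]]]'

```text
clock: 17.7
eef_pos: [587.1, 189.8, 202.2]
tcp_rot: [-3.141, 0.0, 2.8]
contact_force: [0.7, 1.1, 0.0]
opening: 0.999
grasp_force: 0.0
```

Call:
send_rows --moves '[[[-0.003,0.01,0,0,0,0.14,1],[0,0,0,0,0,0.14,1],[0,0,0,0,0,0.14,1],[0,0,0,0,0,0.14,1],[0,0,0,0,0,0.03,1],[0,0,0,0,0,0,1]]]'

```text
clock: 18.3
eef_pos: [584.4, 199.1, 202.3]
tcp_rot: [-3.142, -0.0, -2.902]
contact_force: [-0.1, 1.1, 0.9]
opening: 1.005
grasp_force: 0.0
```

```bash
python3 - <<'E'
from h import *
s=sense();print(s['eef_pos'],s['tcp_rot'])
f=wframe();cv2.imwrite('pics/w5.png',f['img'][...,::-1])
E
```

```text
[584.40926323 199.07854663 202.26807475] [-3.14151635e+00 -1.60917631e-05 -2.90180951e+00]
```

View pics/w5.png

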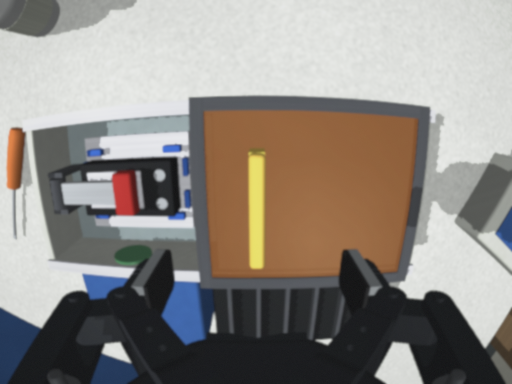

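The clamp lies flat on the seated housing with the red tip at (124,193). The handle bar is centred between the fingers at column 257.

Call:
send_rows --moves '[[[0,0,-0.03,0,0,0,1],[0,0,-0.03,0,0,0,1],[0,0,-0.023,0,0,0,1],[0,0,0,0,0,0,-1],[0,0,0,0,0,0,-1],[0,0,0,0,0,0,-1],[0,0,0,0,0,0,-1],[0,0,0,0,0,0,-1],[0,0,0,0,0,0,-1],[0,0,0,0,0,0,-1]]]' --grip_force 40

```text
clock: 19.35
eef_pos: [585.0, 199.4, 120.5]
tcp_rot: [3.141, 0.002, -2.9]
contact_force: [-1.5, -0.7, 6.1]
opening: 0.129
grasp_force: 39.5
```

Call:
send_rows --moves '[[[0.0044,-0.0177,0,0,0,0,-1],[0.0044,-0.0177,0,0,0,0,-1],[0.0044,-0.0177,0,0,0,0,-1],[0.0044,-0.0177,0,0,0,0,-1],[0.0044,-0.0177,0,0,0,0,-1],[0.0044,-0.0177,0,0,0,0,-1],[0.0044,-0.0177,0,0,0,0,-1],[0.0044,-0.0177,0,0,0,0,-1],[0.0044,-0.0177,0,0,0,0,-1],[0.0044,-0.0177,0,0,0,0,-1]]]'

```text
clock: 20.35
eef_pos: [628.9, 22.0, 120.5]
tcp_rot: [3.141, 0.001, -2.9]
contact_force: [-1.8, 2.8, 6.0]
opening: 0.132
grasp_force: 39.9
```

Call:
send_rows --moves '[[[0.0006,-0.0024,0,0,0,0,-1],[0,0,0,0,0,0,-1],[0,0,0,0,0,0,-1]]]'

```text
clock: 20.65
eef_pos: [629.6, 19.0, 120.5]
tcp_rot: [-3.141, 0.001, -2.9]
contact_force: [-1.2, -3.0, 6.9]
opening: 0.128
grasp_force: 40.0
```

Call:
send_rows --moves '[[[0.0004,-0.0015,0,0,0,0,-1],[0.0004,-0.0015,0,0,0,0,-1],[0,0,0,0,0,0,-1]]]'

```text
clock: 20.95
eef_pos: [630.2, 16.8, 120.5]
tcp_rot: [3.142, 0.001, -2.9]
contact_force: [-2.2, 0.6, 6.9]
opening: 0.129
grasp_force: 40.1
```

Call:
send_rows --moves '[[[0.0004,-0.0015,0,0,0,0,-1],[0.0004,-0.0015,0,0,0,0,-1],[0,0,0,0,0,0,-1]]]'

```text
clock: 21.25
eef_pos: [630.3, 16.3, 120.5]
tcp_rot: [3.138, 0.001, -2.9]
contact_force: [-4.7, 13.3, 8.5]
opening: 0.13
grasp_force: 40.6
```

The guard is against its stop. Next: release, lift and check.

Call:
send_rows --moves '[[[0,0.001,0,0,0,0,-1],[0,0,0,0,0,0,1],[0,0,0,0,0,0,1],[0,0,0,0,0,0,1],[0,0,0,0,0,0,1],[0,0,0.03,0,0,0,1],[0,0,0.03,0,0,0,1],[0,0,0.04,0,0,0,1],[0,0,0.04,0,0,0,1],[0,0,0,0,0,0,1]]]'

```text
clock: 22.25
eef_pos: [633.7, 14.6, 265.5]
tcp_rot: [-3.139, 0.009, -2.9]
contact_force: [0.1, 0.6, -0.7]
opening: 1.0
grasp_force: 0.0
```

```bash
python3 - <<'E'
from h import *
s=sense();print(s['eef_pos'],s['contact_force'])
f=wframe();cv2.imwrite('pics/w6.png',f['img'][...,::-1])
E
```

```text
[633.65100775  14.63823646 265.46660422] [ 0.07797713  0.64926323 -0.71837958]
```

View pics/w6.png

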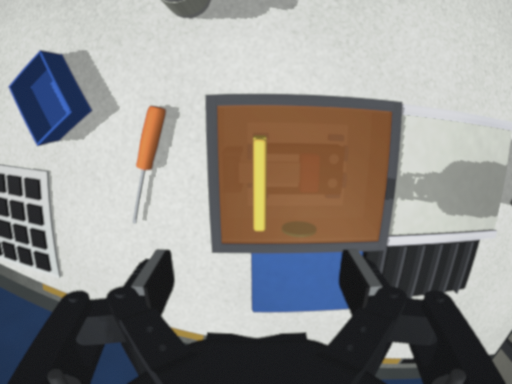

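The guard covers the whole well. The clamp and housing show through the pane near (300,172), and the gripper is clear of everything.

```bash
python3 -c "
from rig import sign_off
print(sign_off())"
```

```text
the job is handed in; nothing more can be done
None
```

The job is handed in: guard opened, housing seated in the nest and released, clamp pressed to its stop, guard slid shut to its stop, and the bottle, bin and screwdriver not touched; the sign-off gave no verdict.

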